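Shut the spray-gun air valves on the glazing bench

TASK

Spraying is over for today: shut the air to both spray-gun outlets by pushing each of the two red valve levers on the bench manifold round with a fingertip, until it is fully shut, square across its outlet and against its stop. Only push the levers, do not pinch them; leave the blue valve open as it is, because it feeds the next bench, and do not shift or tip the mug, jar, bottle or bowl.

Things in the scene. Friction and masses are not known exactly. Their poses are not given: they have to be found in the camera images.
- manifold: Bench air manifold, bolted down: bare grey metal header pipe (34 mm) along its y, axis 75 mm up, on a grey plate 100 x 460 mm; filter-regulator with gauge at its -y end (top 149 mm up). Three brass valves point out along its -x (towards the robot at yaw 0), stems 140 mm apart, 67 mm ahead of the pipe axis, in changing order. Origin: middle of the plate, on the bench; upright, turned only in yaw.
- red_a_valve: Brass ball valve with the first red lever, fixed to the manifold, its outlet along its own -x, ending 73 mm out in a steel quick coupler with no hose. Origin: on the bench, under its upright stem. Nothing under the lever is higher than 98 mm above the bench within the grip's swing, except the stem (18 mm radius, 122 mm high with its nut).
- red_a_lever (a joint): Angle (rad) of the first red lever about its upright stem: 0 = shut, against its stop, square across its outlet (pointing along the manifold's +y); 1.571 = fully open, in line with its outlet (pointing along the manifold's -x). Grows counter-clockwise seen from above, so it shuts clockwise. Stiff (0.45 N m, about 6 N at the grip); stays where it is left.
- red_a_grip (a point): Centre of the first red lever's grip, a vinyl-covered bar 70 mm long, 20 mm wide and 16 mm high, 70 mm out from the stem axis, and 118 mm above the bench; the grip's underside is 110 mm above the bench, its outer end 100 mm from the stem axis. Moves with the lever; this frame's +y runs outward along the lever.
- red_a_stem (a point): On the first red lever's turning axis (the upright stem), at the same height as the grip centre, 118 mm above the bench; this frame turns with the lever, its +y runs outward along the lever.
- red_b_valve: Brass ball valve with the second red lever, fixed to the manifold, its outlet along its own -x, ending 73 mm out in a steel quick coupler with no hose. Origin: on the bench, under its upright stem. Nothing under the lever is higher than 98 mm above the bench within the grip's swing, except the stem (18 mm radius, 122 mm high with its nut).
- red_b_lever (a joint): Angle (rad) of the second red lever about its upright stem: 0 = shut, against its stop, square across its outlet (pointing along the manifold's +y); 1.571 = fully open, in line with its outlet (pointing along the manifold's -x). Grows counter-clockwise seen from above, so it shuts clockwise. Stiff (0.45 N m, about 6 N at the grip); stays where it is left.
- red_b_grip (a point): Centre of the second red lever's grip, a vinyl-covered bar 70 mm long, 20 mm wide and 16 mm high, 70 mm out from the stem axis, and 118 mm above the bench; the grip's underside is 110 mm above the bench, its outer end 100 mm from the stem axis. Moves with the lever; this frame's +y runs outward along the lever.
- red_b_stem (a point): On the second red lever's turning axis (the upright stem), at the same height as the grip centre, 118 mm above the bench; this frame turns with the lever, its +y runs outward along the lever.
- blue_valve: Brass ball valve with the blue lever, fixed to the manifold, its outlet along its own -x, ending 75 mm out in a pipe down through the bench. Origin: on the bench, under its upright stem. Nothing under the lever is higher than 98 mm above the bench within the grip's swing, except the stem (18 mm radius, 122 mm high with its nut).
- blue_lever (a joint): Angle (rad) of the blue lever about its upright stem: 0 = shut, against its stop, square across its outlet (pointing along the manifold's +y); 1.571 = fully open, in line with its outlet (pointing along the manifold's -x). Grows counter-clockwise seen from above, so it shuts clockwise. Stiff (0.45 N m, about 6 N at the grip); stays where it is left.
- blue_grip (a point): Centre of the blue lever's grip, a vinyl-covered bar 70 mm long, 20 mm wide and 16 mm high, 70 mm out from the stem axis, and 118 mm above the bench; the grip's underside is 110 mm above the bench, its outer end 100 mm from the stem axis. Moves with the lever; this frame's +y runs outward along the lever.
- blue_stem (a point): On the blue lever's turning axis (the upright stem), at the same height as the grip centre, 118 mm above the bench; this frame turns with the lever, its +y runs outward along the lever.
- mug: Loose blue stoneware mug with a white band, 84 mm wide, 115 mm high, handle reaching 78 mm out from its axis along its +y; bystander off the left (+y) end of the manifold. Origin: centre of its foot.
- glaze_jar: Loose terracotta-coloured glaze jar with black cap, 60 mm wide, 80 mm high; bystander in front of the manifold. Origin: centre of its underside.
- paint_bottle: Loose cream paint bottle with white cap, 60 mm wide, 165 mm high; bystander in front of the regulator. Origin: centre of its underside.
- bowl: Loose pale green bowl, 104 mm wide, 48 mm high; bystander in front of the manifold. Origin: centre of its foot.
There are look-alikes about, which are no part of the job. What is shaped like the blue_valve but orange is not meant.

How it is judged:
At the end, for the whole second after the job is handed in: Both red levers are within 0.1 rad (6 degrees) of their shut stops and at rest, the blue lever is still open (above 1.38 rad), and the mug, jar, bottle and bowl stand upright within 20 mm of where they were (value of joint each of red_a_lever, red_b_lever below 0.1 rad and value of joint blue_lever above 1.38 rad and velocity of joint red_a_lever between -0.05 and 0.05 rad/s and velocity of joint red_b_lever between -0.05 and 0.05 rad/s and velocity of joint blue_lever between -0.05 and 0.05 rad/s and distance of each of mug, glaze_jar, paint_bottle, bowl from where it was at the start of the episode below 0.02 m and angle between each of mug, glaze_jar, paint_bottle, bowl's own z axis and vertical below 0.15 rad); the robot touches nothing.
It fails at once if a lever is pinched between the fingers (more than 6 N on both of its sides at once) ((contact force between the fingers and red_a_lever_c0 above 6 N and contact force between the fingers and red_a_lever_c1 above 6 N) or (contact force between the fingers and red_b_lever_c0 above 6 N and contact force between the fingers and red_b_lever_c1 above 6 N) or (contact force between the fingers and blue_lever_c0 above 6 N and contact force between the fingers and blue_lever_c1 above 6 N)).
It fails at once if the blue valve is turned away from open (below 1.38 rad) (value of joint blue_lever below 1.38 rad).
It fails at once if the mug, jar, bottle or bowl is shifted by more than 20 mm, lifted or tipped (not (distance of each of mug, glaze_jar, paint_bottle, bowl from where it was at the start of the episode below 0.02 m and angle between each of mug, glaze_jar, paint_bottle, bowl's own z axis and vertical below 0.15 rad)).
It also fails if it takes over 54 s, if anything falls off the work surface, if the arm or the gripper's body presses on something with over 40 N, if the wrist force passes 120 N, or if a joint passes its speed limit or range.

ROBOT

A 6-joint arm with a two-finger parallel gripper is mounted at the origin on the work surface. World frame = base frame: x ahead of the robot, y to its left, z up, the work surface at z = 0. Lengths are in m, angles in rad, forces in N, time in s.
With the tool pointing down it reaches from about 0.35 to 0.875 m from the base axis. Payload 4.2 kg.
Tool frame: the origin (TCP) lies midway between the tips of the shut fingers; the grasp point (between the pads) lies 19 mm behind it; z points along the fingers, y is the line along which they close (so a half turn about z gives the same grasp; the last joint's range is limited). The gripper opens to 87 mm and grips with 3 to 60 N. Pads are 19 mm wide; open, the fingers measure 117 mm over their backs; the gripper's body (75 mm by 190 mm) begins 51 mm behind the grasp point.
Start: joints at [-0.993, 0.385, 0.008, 0, -1.194, -0.259], TCP at [0.196, -0.593, 0.223] pointing down, gripper open.
Joint ranges: [-3.14, 3.14], [-1.21, 2.06], [-1.07, 1.41], [-3.16, 2.05], [-2.99, -0.16], [-3.1, 3.1]. Speed limits (rad/s): [2.79, 2.79, 3.14, 3.14, 3.14, 3.14].

INTERFACE

Orientations are given as a unit quaternion [x, y, z, w].
In Python, from station import r, vision, order gives the robot as it stands.
- The arm moves only by the shell command python3 -m creep 'ROWS' [FORCE]. ROWS is JSON, a list of rows, each an object with "slide": the shift along the world's x, y, z in units of 0.1 m (1.0 is 0.1 m), a list of three; "yaw": the turn about the world's z in units of 180 degrees (1.0 is 180 degrees); "grip": the opening in per cent of the stroke, from 0 (shut) to 100 (fully open). In form: [{"slide": [tx, ty, tz], "yaw": yaw, "grip": grip}, ...]. A call has 1 to 5 rows; each row shifts and turns the commanded pose from where the row before left it; what a row does not reach is not made up. A row lasts 1/12 s, in which the tool goes at most 41.7 mm and 7.16 degrees, less where a joint would pass 70% of its speed; a pose out of reach is approached as far as the arm can. A call with a number of a shift or a turn outside -1 to 1 is refused whole. A call with a gripper value outside its range is refused whole. The fingers move at their own pace and stop on an object; FORCE is the grip in N (left out, the last holds). Time passes only in rows, so rows that do not move let the fingers close. It gives the time, the measured TCP pose, the force, the opening and the grip force at its end, in the units of the state.
- r.state(): the state, without advancing time (a new reading comes with each control period).
- vision.snapshot(name): name is "side" or "top" or "wrist"; returns the picture (480x640x3 uint8, red, green, blue); there is no depth.
- vision.camera_model(name): a dict with "fov_y" (degrees; the focal length in pixels is half the picture's height over the tangent of half this angle, whatever the lens; pixels are square), "cx", "cy" (the principal point, pixels), "R" (3x3) and "t" (3): a world point X has camera coordinates R X + t. Camera axes: x right, y down, z forward; pixel columns grow to the right and rows downward; lengths in m; the calibration is good to about 2 mm. A picture is of the moment at which its call begins: read the wrist's pose just before it. camera_model takes no time and is no camera call; for the wrist camera it gives the pose at the moment of the call.
- order.job_done(): hands the job in; it is judged then, once.
The state is a dict: "time_s": time; "joint_pos": joint angles; "qvel": joint speeds; "joint_torque": joint torques, N m; "eef_pos": TCP position; "eef_rot": TCP orientation; "wrist_force": force on the tool from outside, world axes, zero at the start; "ft_torque": the same for the moment, N m; "finger_gap": finger opening in m; "finger_force": force on a finger pad.
Only numpy, scipy, OpenCV 4.12 (cv2) and the standard library are available. Lean on these libraries where they do the work, as an engineer would, in place of code of your own. Each camera call takes 0.05 s, during which the arm holds its last target. There are 200 camera calls.

## Working session

There is one attempt and no reset: what is moved stays moved. The work goes in short steps, Python scripts to look and compute and a shell command to move; the robot and the scene stay as the last step left them, time stands still between calls to the robot, and variables do not carry over. Pictures are saved under pics/ and viewed, at most 10 in all, crops included, and the job is handed in when it is done.

```bash
mkdir -p pics; ls; python3 - <<'E'
from station import r,vision
import cv2
s=r.state();print(s['time_s'],s['eef_pos'],s['eef_rot'],s['finger_gap'])
for n in('top','side'):
    m=vision.camera_model(n);print(n,m)
    cv2.imwrite(f'pics/{n}0.png',cv2.cvtColor(vision.snapshot(n),cv2.COLOR_RGB2BGR))
E
```

```text
pics
0.0 [ 0.19572754 -0.59290942  0.22146615] [-1.58623967e-01  9.87338460e-01  1.07874966e-03 -1.97776812e-04] 0.0869974070321297
top {'fov_y': 53.284259993884895, 'cx': 324.5749494820657, 'cy': 241.65101070501848, 'R': array([[ 0.01030263, -0.99939735, -0.03314808],
       [-0.98739362, -0.00493145, -0.15820721],
       [ 0.1579484 ,  0.03436015, -0.98684937]]), 't': array([-0.00823439,  0.5173891 ,  0.97718101])}
side {'fov_y': 46.299400629350416, 'cx': 325.95529646273, 'cy': 233.88202821287072, 'R': array([[-0.96472868, -0.26257815, -0.01874248],
       [-0.11829077,  0.49600924, -0.86022214],
       [ 0.23517198, -0.82766391, -0.50957492]]), 't': array([0.47825446, 0.1509561 , 1.03619923])}
```

View pics/top0.png

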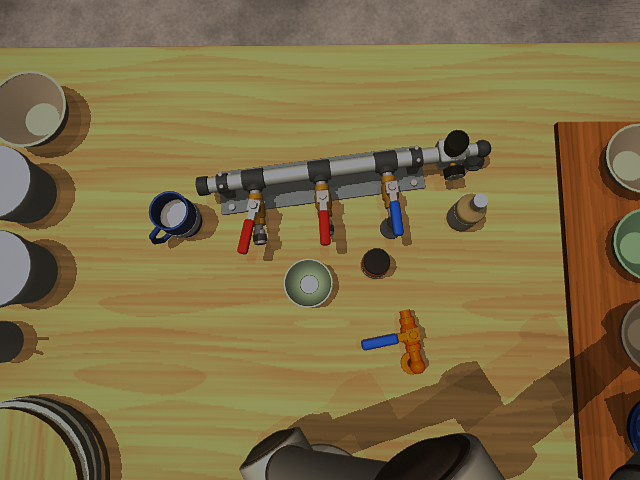

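View pics/side0.png

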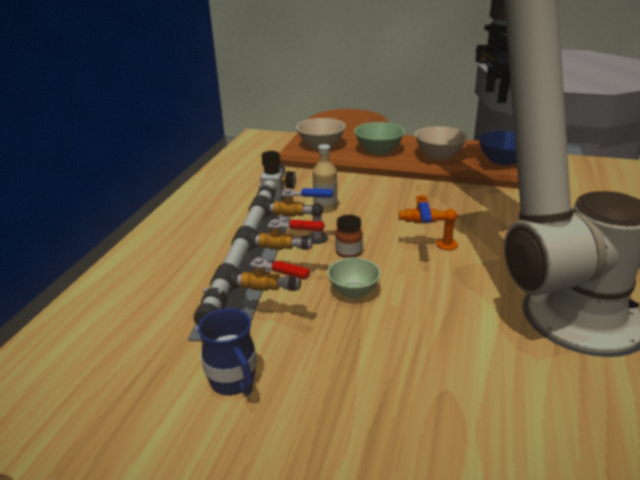

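The top view shows the red levers at (246,235) and (324,226), the blue lever at (397,217), and the bowl (309,284) and jar (376,262) in front. The mug is at (175,215), the bottle at (467,212), and the orange look-alike valve with a blue lever at (410,340). Only the two red levers sit on the manifold. Next I'll enlarge that area.

```bash
python3 - <<'E'
import cv2
i=cv2.imread('pics/top0.png')[150:320,140:420]
i=cv2.resize(i[:,:266],None,fx=3,fy=3,interpolation=cv2.INTER_CUBIC)
cv2.imwrite('pics/crop0.png',i)
E
```

```text
(no output)
```

View pics/crop0.png

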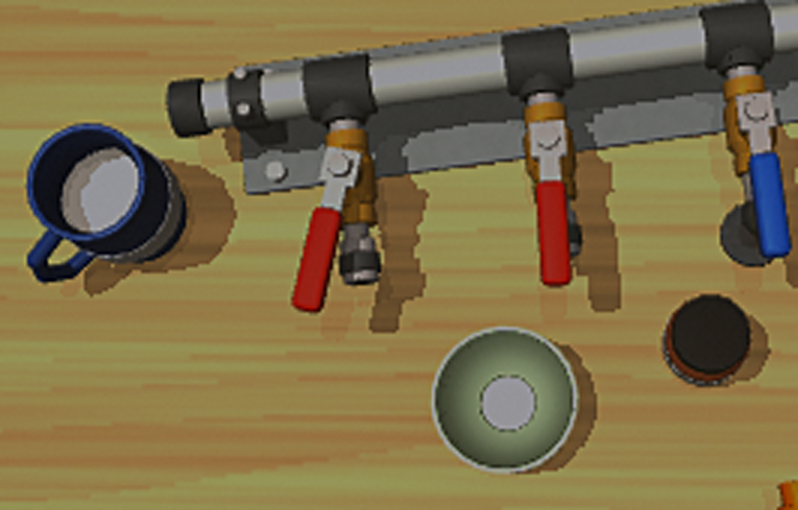

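The crop shows the stems at (341,163), (548,139) and (757,110) for red, red and blue, with grip centres at (318,259), (553,232) and (769,205). The left red lever is already turned slightly towards shut.

```bash
cat > h.py <<'E'
import numpy as np
from station import r,vision
def ray(m,u,v,z):
    f=240/np.tan(np.radians(m['fov_y']/2)); R=np.array(m['R']);t=np.array(m['t'])
    c=-R.T@t; d=R.T@np.array([(u-m['cx'])/f,(v-m['cy'])/f,1]); return c+d*(z-c[2])/d[2]
E
python3 - <<'E'
from h import *
m=vision.camera_model('top')
P={k:ray(m,140+u/3,150+v/3,z) for k,(u,v,z) in dict(sA=(341,163,.124),sB=(548,139,.124),sC=(757,110,.124),gA=(318,259,.126),gB=(553,232,.126),gC=(769,205,.126),eA=(308,307,.118),eB=(556,283,.118),eC=(774,256,.118),bowl=(505,400,.048),jar=(709,333,.08),mug=(88,180,.115),hand=(50,270,.06)).items()}
for k in P:print(k,P[k].round(3))
d=P['sA']-P['sC'];print(np.linalg.norm(d),np.linalg.norm(P['sA']-P['sB']))
my=np.degrees(np.arctan2(-d[0],d[1]));print('manifold yaw',my)
for k in 'ABC':
    v=P['g'+k]-P['s'+k];print(k,np.hypot(*v[:2]),'lever',(np.degrees(np.arctan2(-v[0],v[1]))-my+0)%360, 'joint', np.degrees(np.arctan2(v[1],v[0]))-my-90)
print('tool y',__import__('scipy.spatial.transform',fromlist=['x']).Rotation.from_quat(r.state()['eef_rot']).as_matrix().round(3))
w=vision.camera_model('wrist');print(w)
E
```

```text
sA [0.579 0.135 0.124]
sB [ 0.595 -0.002  0.124]
sC [ 0.615 -0.14   0.124]
gA [0.514 0.147 0.126]
gB [ 0.532 -0.006  0.126]
gC [ 0.551 -0.147  0.126]
eA [0.483 0.154 0.118]
eB [ 0.5   -0.008  0.118]
eC [ 0.518 -0.151  0.118]
bowl [0.428 0.028 0.048]
jar [ 0.472 -0.111  0.08 ]
mug [0.569 0.307 0.115]
hand [0.516 0.35  0.06 ]
0.27728848841944154 0.13806079147581718
manifold yaw 7.565203852106358
A 0.06613557414175193 lever 71.47605554174665 joint 71.47605554174666
B 0.06305788471921087 lever 86.09762198296343 joint -273.90237801703654
C 0.0647511314689442 lever 88.45988302523081 joint -271.5401169747692
tool y [[-0.95  -0.313 -0.001]
 [-0.313  0.95   0.002]
 [ 0.     0.002 -1.   ]]
{'fov_y': 70.70372004463607, 'cx': 321.2572664429519, 'cy': 234.419058139288, 'R': array([[-0.31275226,  0.94983011,  0.00296288],
       [ 0.90654075,  0.29756436,  0.29939827],
       [ 0.28349585,  0.09632346, -0.95412363]]), 't': array([ 0.62387457, -0.03736777,  0.39359279])}
```

Stem spacings come out at 138 and 277 mm, against 140 and 280 mm given. The manifold yaw is about 7.6°, red A is at 71°, and B and blue are close to open, so the measurements fit. I'll go to the -y side of red B (the middle lever) with the fingers shut, staying high for now.

```bash
python3 -m creep '[{"slide":[0.16,0.28,0],"yaw":-0.03,"grip":0},{"slide":[0.16,0.28,0],"yaw":-0.03,"grip":0},{"slide":[0.16,0.28,0],"yaw":0,"grip":0},{"slide":[0.16,0.28,0],"yaw":0,"grip":0},{"slide":[0.16,0.28,0],"yaw":0,"grip":0}]' 10
python3 -m creep '[{"slide":[0.16,0.28,0],"yaw":0,"grip":0},{"slide":[0.16,0.28,0],"yaw":0,"grip":0},{"slide":[0.16,0.28,0],"yaw":0,"grip":0},{"slide":[0.16,0.28,0],"yaw":0,"grip":0},{"slide":[0.16,0.28,0],"yaw":0,"grip":0}]'
```

```text
time_s: 0.52
eef_pos: [0.2761, -0.4519, 0.222]
eef_rot: [-0.065, 0.998, 0.0, -0.0]
wrist_force: [0.9, 0.7, 0.7]
finger_gap: 0.0617
finger_force: 0.0
time_s: 0.93
eef_pos: [0.3561, -0.3119, 0.2223]
eef_rot: [-0.065, 0.998, 0.0, -0.0]
wrist_force: [0.4, -0.4, -0.2]
finger_gap: 0.028
finger_force: 0.0
```

```bash
python3 -m creep '[{"slide":[0.16,0.28,0],"yaw":0,"grip":0},{"slide":[0.16,0.28,0],"yaw":0,"grip":0},{"slide":[0.16,0.28,0],"yaw":0,"grip":0},{"slide":[0.16,0.28,0],"yaw":0,"grip":0},{"slide":[0.16,0.28,0],"yaw":0,"grip":0}]'
python3 -m creep '[{"slide":[0.16,0.26,0],"yaw":0,"grip":0},{"slide":[0.16,0.26,0],"yaw":0,"grip":0},{"slide":[0.16,0.26,0],"yaw":0,"grip":0},{"slide":[0.16,0.26,0],"yaw":0,"grip":0},{"slide":[0.16,0.26,0],"yaw":0,"grip":0}]'
python3 - <<'E'
from h import *
import cv2
print(r.state()['eef_pos'],r.state()['finger_gap']); m=vision.camera_model('wrist')
im=vision.snapshot('wrist');np.save('w.npy',[0]);import pickle;pickle.dump(m,open('w.pkl','wb'))
cv2.imwrite('pics/w1.png',cv2.cvtColor(im,cv2.COLOR_RGB2BGR))
E
```

```text
time_s: 1.35
eef_pos: [0.4361, -0.1719, 0.2224]
eef_rot: [-0.065, 0.998, 0.0, -0.0]
wrist_force: [0.6, -0.5, 0.1]
finger_gap: 0.0015
finger_force: 0.0
time_s: 1.77
eef_pos: [0.5161, -0.042, 0.2222]
eef_rot: [-0.065, 0.998, 0.0, -0.0]
wrist_force: [0.3, 0.7, -0.5]
finger_gap: 0.0001
finger_force: 0.0
[ 0.51611523 -0.04199459  0.22221107] 6.529254518190987e-05
```

View pics/w1.png

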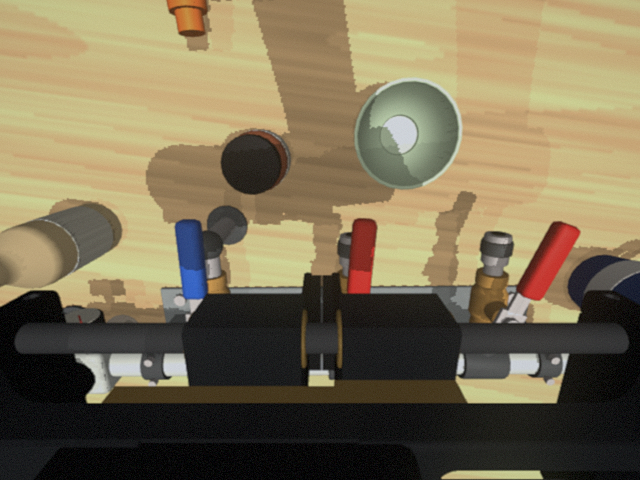

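The wrist view, with +y to the right, shows the fingers at (321,290) between the blue lever (end at 189,226) and red B (end at 364,226). Red A's end is at (568,230). I'll check these positions.

```bash
python3 - <<'E'
from h import *
import pickle; m=pickle.load(open('w.pkl','rb'))
for k,u,v in (('eB',364,222),('eA',568,228),('eC',188,223),('Bleftedge',348,290),('Brightedge',372,290)):print(k,ray(m,u,v,.124).round(3))
# finger-centre waypoints, offset = lever half 10 + finger half
yaw=np.radians(7.6)
for nm,s,a0 in (('B',(.595,-.002),90),('A',(.579,.135),72)):
  for th in list(range(a0,-1,-15)):
    t=np.radians(th); a=yaw+np.pi/2+t
    l=np.array([np.cos(a),np.sin(a)]); n=np.array([np.sin(a),-np.cos(a)])
    h=.010+.015*abs(np.sin(t))+.0095*abs(np.cos(t)); print(nm,th,(np.array(s)+.072*l-h*n).round(3))
E
```

```text
eB [ 0.501 -0.009  0.124]
eA [0.484 0.155 0.124]
eC [ 0.52  -0.149  0.124]
Bleftedge [ 0.562 -0.013  0.124]
Brightedge [0.559 0.007 0.124]
B 90 [ 0.527 -0.036]
B 75 [ 0.52  -0.019]
B 60 [ 0.518 -0.   ]
B 45 [0.521 0.02 ]
B 30 [0.531 0.039]
B 15 [0.546 0.056]
B 0 [0.566 0.067]
A 72 [0.503 0.121]
A 57 [0.502 0.141]
A 42 [0.507 0.161]
A 27 [0.517 0.18 ]
A 12 [0.534 0.195]
```

The wrist and top measurements agree to about 1 mm. I'll descend beside red B to a tip height of about 106 mm.

```bash
python3 -m creep '[{"slide":[0.04,0,-0.25],"yaw":0,"grip":0},{"slide":[0.04,0,-0.25],"yaw":0,"grip":0},{"slide":[0,0,-0.25],"yaw":0,"grip":0},{"slide":[0,0,-0.25],"yaw":0,"grip":0},{"slide":[0,0,-0.16],"yaw":0,"grip":0}]'
python3 -m creep '[{"slide":[0,0.1,0],"yaw":0,"grip":0},{"slide":[-0.02,0.1,0],"yaw":0,"grip":0},{"slide":[-0.02,0.1,0],"yaw":0,"grip":0}]'
```

```text
time_s: 2.23
eef_pos: [0.5222, -0.0436, 0.1037]
eef_rot: [-0.065, 0.998, 0.0, -0.002]
wrist_force: [-0.1, 0.0, 0.2]
finger_gap: 0.0007
finger_force: 0.0
time_s: 2.48
eef_pos: [0.5197, -0.0138, 0.1068]
eef_rot: [-0.065, 0.998, -0.001, -0.0]
wrist_force: [1.5, -7.7, -4.0]
finger_gap: 0.0004
finger_force: 3.6
```

```bash
python3 -m creep '[{"slide":[-0.02,0.14,0],"yaw":0,"grip":0},{"slide":[0.01,0.1,0],"yaw":0,"grip":0},{"slide":[0.03,0.1,0],"yaw":0,"grip":0},{"slide":[0.05,0.1,0],"yaw":0,"grip":0},{"slide":[0.06,0.09,0],"yaw":0,"grip":0}]'
python3 -m creep '[{"slide":[0.07,0.09,0],"yaw":0,"grip":0},{"slide":[0.08,0.08,0],"yaw":0,"grip":0},{"slide":[0.1,0.06,0],"yaw":0,"grip":0},{"slide":[0.1,0.05,0],"yaw":0,"grip":0},{"slide":[0,0,0],"yaw":0,"grip":0}]'
```

```text
time_s: 2.9
eef_pos: [0.532, 0.0389, 0.1082]
eef_rot: [-0.065, 0.998, -0.001, -0.001]
wrist_force: [-2.2, -7.8, 0.1]
finger_gap: 0.0004
finger_force: 3.2
time_s: 3.32
eef_pos: [0.5675, 0.0679, 0.1074]
eef_rot: [-0.065, 0.998, -0.001, -0.001]
wrist_force: [-2.0, -2.2, -0.2]
finger_gap: 0.0002
finger_force: 1.3
```

```bash
for i in 1 ; do python3 -m creep '[{"slide":[0.04,0,0],"yaw":0,"grip":0},{"slide":[0,0,0],"yaw":0,"grip":0}]'; python3 -m creep '[{"slide":[0.04,0,0],"yaw":0,"grip":0},{"slide":[0,0,0],"yaw":0,"grip":0}]'; done
```

```text
time_s: 3.48
eef_pos: [0.5681, 0.0679, 0.1072]
eef_rot: [-0.065, 0.998, 0.0, -0.004]
wrist_force: [-10.1, 1.4, 4.5]
finger_gap: 0.001
finger_force: 4.8
time_s: 3.65
eef_pos: [0.5682, 0.0677, 0.107]
eef_rot: [-0.065, 0.998, -0.0, -0.008]
wrist_force: [-18.6, 3.9, 11.2]
finger_gap: 0.0002
finger_force: 9.2
```

Red B is on its stop: force rises to 19 N with no motion. I'll back off and go round to the -y side of red A.

```bash
python3 -m creep '[{"slide":[-0.2,0,0],"yaw":0,"grip":0},{"slide":[-0.2,0,0],"yaw":0,"grip":0},{"slide":[-0.2,0.1,0],"yaw":0,"grip":0},{"slide":[-0.13,0.1,0],"yaw":0,"grip":0},{"slide":[0,0.15,0],"yaw":0,"grip":0}]'
python3 -m creep '[{"slide":[0,0.08,0],"yaw":0,"grip":0},{"slide":[0,0.08,0],"yaw":0,"grip":0}]'
```

```text
time_s: 4.07
eef_pos: [0.501, 0.1032, 0.1083]
eef_rot: [-0.065, 0.998, 0.001, 0.001]
wrist_force: [-0.0, -0.2, 0.1]
finger_gap: 0.0003
finger_force: 0.0
time_s: 4.23
eef_pos: [0.5038, 0.1204, 0.1081]
eef_rot: [-0.066, 0.998, 0.001, 0.002]
wrist_force: [0.9, 0.1, 0.2]
finger_gap: 0.0004
finger_force: 0.0
```

```bash
python3 -m creep '[{"slide":[-0.01,0.1,0],"yaw":0,"grip":0},{"slide":[0,0.1,0],"yaw":0,"grip":0},{"slide":[0.03,0.1,0],"yaw":0,"grip":0},{"slide":[0.03,0.1,0],"yaw":0,"grip":0},{"slide":[0.05,0.1,0],"yaw":0,"grip":0}]'
python3 -m creep '[{"slide":[0.05,0.09,0],"yaw":0,"grip":0},{"slide":[0.08,0.08,0],"yaw":0,"grip":0},{"slide":[0.09,0.07,0],"yaw":0,"grip":0},{"slide":[0.09,0.06,0],"yaw":0,"grip":0},{"slide":[0.06,0.02,0],"yaw":0,"grip":0}]'
python3 -m creep '[{"slide":[0.03,0,0],"yaw":0,"grip":0},{"slide":[0,0,0],"yaw":0,"grip":0}]'
```

```text
time_s: 4.65
eef_pos: [0.5118, 0.1664, 0.1065]
eef_rot: [-0.065, 0.998, -0.002, -0.002]
wrist_force: [-0.7, -8.9, 2.7]
finger_gap: 0.0007
finger_force: 3.6
time_s: 5.07
eef_pos: [0.5475, 0.1986, 0.1051]
eef_rot: [-0.065, 0.998, -0.003, -0.004]
wrist_force: [-6.1, -3.7, 3.0]
finger_gap: 0.0005
finger_force: 3.2
time_s: 5.23
eef_pos: [0.5498, 0.1992, 0.1051]
eef_rot: [-0.064, 0.998, -0.002, -0.005]
wrist_force: [-7.1, -1.9, 1.2]
finger_gap: 0.0006
finger_force: 3.3
```

```bash
python3 -m creep '[{"slide":[0.05,0,0],"yaw":0,"grip":0},{"slide":[0,0,0],"yaw":0,"grip":0}]'
python3 -m creep '[{"slide":[0.04,0,0],"yaw":0,"grip":0},{"slide":[0,0,0],"yaw":0,"grip":0}]'
```

```text
time_s: 5.4
eef_pos: [0.55, 0.199, 0.1049]
eef_rot: [-0.064, 0.998, -0.002, -0.009]
wrist_force: [-20.6, 2.1, 9.9]
finger_gap: 0.0004
finger_force: 10.0
time_s: 5.57
eef_pos: [0.5501, 0.1989, 0.1049]
eef_rot: [-0.064, 0.998, -0.003, -0.013]
wrist_force: [-31.4, 4.1, 16.6]
finger_gap: 0.0002
finger_force: 15.2
```

Red A is on its stop too. I'll back off, rise and check.

```bash
python3 -m creep '[{"slide":[-0.25,0,0],"yaw":0,"grip":0},{"slide":[-0.3,0,0],"yaw":0,"grip":0},{"slide":[-0.3,0,0.3],"yaw":0,"grip":0},{"slide":[-0.3,0,0.3],"yaw":0,"grip":0},{"slide":[-0.2,0,0.3],"yaw":0,"grip":0}]'
python3 -m creep '[{"slide":[0,0,0.3],"yaw":0,"grip":0},{"slide":[0,0,0.2],"yaw":0,"grip":0},{"slide":[0,0,0],"yaw":0,"grip":0}]'
python3 - <<'E'
from h import *
import cv2
cv2.imwrite('pics/top1.png',cv2.cvtColor(vision.snapshot('top'),cv2.COLOR_RGB2BGR))
cv2.imwrite('pics/w2.png',cv2.cvtColor(vision.snapshot('wrist'),cv2.COLOR_RGB2BGR))
i=cv2.imread('pics/top1.png')[130:320,140:500];cv2.imwrite('pics/top1c.png',cv2.resize(i,None,fx=2.2,fy=2.2,interpolation=cv2.INTER_CUBIC))
E
```

```text
time_s: 5.98
eef_pos: [0.4257, 0.2002, 0.1958]
eef_rot: [-0.065, 0.998, -0.001, -0.001]
wrist_force: [0.3, 1.1, 0.2]
finger_gap: 0.0003
finger_force: 0.0
time_s: 6.23
eef_pos: [0.4302, 0.2027, 0.251]
eef_rot: [-0.066, 0.998, 0.003, 0.005]
wrist_force: [-0.2, 0.5, -0.3]
finger_gap: 0.0002
finger_force: 0.0
```

View pics/top1c.png

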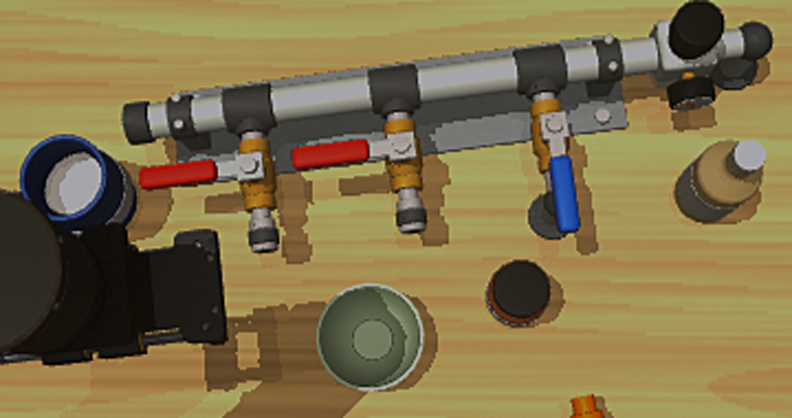

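Both red levers, A (145–250, 172) and B (297–400, 152), lie parallel to the pipe within about 2°. The blue lever is still open at (564,190), the mug, jar, bottle and bowl have not moved, and the arm is clear of everything.

```bash
python3 -c "
from station import order;print(order.job_done())"
```

```text
the job is handed in; nothing more can be done
None
```

I pushed both red levers shut onto their stops; the blue valve is still open, the mug, jar, bottle and bowl look unmoved in the last picture, and the job is handed in (no verdict shown).

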